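# Close up the glaze jars

### The arm

A 6-joint arm with a two-finger parallel gripper is mounted at the origin on the work surface. World frame = base frame: x ahead of the robot, y to its left, z up, the work surface at z = 0. Lengths are in m, angles in degrees, forces in N, time in s.
With the tool pointing down it reaches from about 0.375 to 0.975 m from the base axis. Payload 3.8 kg.
Tool frame: the origin (TCP) lies at the very end of the fingers, on their centre line; the grasp point (between the pads) lies 19 mm behind it; z points along the fingers, y is the line along which they close (so a half turn about z gives the same grasp; the last joint's range is limited). The gripper opens to 85 mm and grips with 20 to 120 N. Pads are 22 mm wide; open, the fingers measure 114 mm over their backs; the gripper's body (76 mm by 85 mm) begins 54 mm behind the grasp point. The pads swing forward as they close: fully open they stand 13 mm farther back than shut.
Start: joints at [62.458, 15.12, 91.902, -0, 72.978, -2.114], TCP at [0.29, 0.61, 0.231] pointing down, gripper open.
Joint ranges: [-150.88, 150.88], [-54.13, 125.18], [17.81, 147.31], [-75.09, 255.09], [0, 152.58], [-146.25, 146.25]. Speed limits (degrees/s): [147.25, 147.25, 180, 180, 180, 180].

### API

Orientations are given as [roll, pitch, yaw] about the fixed x, y, z axes, in that order (R = Rz(yaw) Ry(pitch) Rx(roll)).
In Python, from workcell import env gives the robot as it stands. The module is installed in compiled form; this text tells all that it offers. Calls block until the motion is done:
- env.goto(position, orientation): joint-space move of the TCP to a pose.
- env.move_linear(position, orientation=None, max_speed=0.15, guard=None): straight line of the TCP; orientation=None keeps the orientation; max_speed is the mean speed in m/s. With guard (N) it stops when the force on the tool has changed by that much, and returns True; else False.
- env.move_j(angles): joint-space move.
- env.gripper_to(opening): finger opening in m; the grip force is fixed at half the most; returns when the fingers have stopped.
- env.dwell(seconds).
- env.inverse_kinematics(position, orientation): joint angles nearest the present ones, or None.
- env.get_state(): the state.
- env.snapshot(name): name is "scene" or "top" or "wrist"; returns (picture, depth): 480x640x3 uint8, red, green, blue; 480x640 float32, m along the optical axis (not along the pixel's ray), 0 where there is no reading.
- env.calibration(name): a dict with "fx", "fy", "cx", "cy" (pixels), "extrinsics" (4x4, takes a point from world to camera coordinates); the wrist camera has in their place "mount" (4x4, takes a point from camera to tool coordinates, whose origin is the TCP and whose axes are the flange's). Camera axes: x right, y up, looking along -z (the intrinsics and any distortion apply to the point x, -y, -z); pixel columns grow to the right and rows downward; lengths in m; the calibration is good to about 2 mm. A picture is of the moment at which its call begins: read the wrist's pose just before it. calibration takes no time and is no camera call.
A pose or a line that the arm cannot do raises env.IKError and nothing moves.
- env.close_job(): hands the job in; it is judged then, once.
The state is a dict: "time": time; "joints": joint angles; "dq": joint speeds; "effort": joint torques, N m; "ee_pos": TCP position; "ee_rot": TCP orientation; "contact_force": force on the tool from outside, world axes, zero at the start; "moment": the same for the moment, N m; "width": finger opening in m; "grasp_force": force on a finger pad.
Only numpy, scipy, OpenCV 4.12 (cv2) and the standard library are available. Lean on these libraries where they do the work, as an engineer would, in place of code of your own. Each camera call takes 0.05 s, during which the arm holds its last target. There are 200 camera calls.

### The job

Close the three push-down jars for the night: pull the horseshoe spacer out from under each lid that has one and lay both spacers inside the steel tray, and press all three lids down until they are fully home on their jars. Leave the pots, plates and other things on the bench where they stand.

Things in the scene. Friction and masses are not known exactly. Their poses are not given: they have to be found in the camera images.
- jar0: round white plastic jar, 72 mm in diameter, standing fixed on the bench; flat shoulder 75 mm above its underside, on it a neck 36 mm in diameter; origin at the centre of its underside, z up. Carries a spacer under its lid
- jar0_lid (a joint): in m: stiff push-down lid of jar0, a white disc 72 mm in diameter and 22 mm thick that slides on the neck and stays where left; 0 = standing 12 mm proud of the shoulder, 0.012 = fully home against the shoulder (a dead stop). It takes about 6 N to move
- jar0_lid_top (a point): centre of the top face of the lid of jar0 (97 mm above the bench when fully home)
- jar1: round white plastic jar, 72 mm in diameter, standing fixed on the bench; flat shoulder 75 mm above its underside, on it a neck 36 mm in diameter; origin at the centre of its underside, z up. Carries a spacer under its lid
- jar1_lid (a joint): in m: stiff push-down lid of jar1, a white disc 72 mm in diameter and 22 mm thick that slides on the neck and stays where left; 0 = standing 12 mm proud of the shoulder, 0.012 = fully home against the shoulder (a dead stop). It takes about 6 N to move
- jar1_lid_top (a point): centre of the top face of the lid of jar1 (97 mm above the bench when fully home)
- jar2: round white plastic jar, 72 mm in diameter, standing fixed on the bench; flat shoulder 75 mm above its underside, on it a neck 36 mm in diameter; origin at the centre of its underside, z up. Has no spacer; its lid stands proud by 4 to 12 mm
- jar2_lid (a joint): in m: stiff push-down lid of jar2, a white disc 72 mm in diameter and 22 mm thick that slides on the neck and stays where left; 0 = standing 12 mm proud of the shoulder, 0.012 = fully home against the shoulder (a dead stop). It takes about 6 N to move
- jar2_lid_top (a point): centre of the top face of the lid of jar2 (97 mm above the bench when fully home)
- spacer0: loose grey horseshoe snapped round the neck of jar0 under its lid, blocking it. Flat fork 9 mm thick, 60 wide, x -36 to +15 mm, slot 40 wide open to +x; upright tab beyond the lid on the -x side: 14 mm thick (y), x -44 to -72 mm, 28 tall. Origin on the jar's axis at the fork's underside (75 mm above the bench in place), z up. Pull level along its own -x to unsnap
- spacer0_tab (a point): grip point in the tab of spacer0: mid-length, 22 mm above the fork's underside, 6 mm below the tab's top. A detent in the jar's neck holds the spacer; a level pull along its -x of about 8 N snaps it free, and it is clear of the lid after 55 mm
- spacer1: loose grey horseshoe snapped round the neck of jar1 under its lid, blocking it. Flat fork 9 mm thick, 60 wide, x -36 to +15 mm, slot 40 wide open to +x; upright tab beyond the lid on the -x side: 14 mm thick (y), x -44 to -72 mm, 28 tall. Origin on the jar's axis at the fork's underside (75 mm above the bench in place), z up. Pull level along its own -x to unsnap
- spacer1_tab (a point): grip point in the tab of spacer1: mid-length, 22 mm above the fork's underside, 6 mm below the tab's top. A detent in the jar's neck holds the spacer; a level pull along its -x of about 8 N snaps it free, and it is clear of the lid after 55 mm
- tray: shallow open steel tray, 190 (x) by 150 (y) mm outside and 30 mm tall, walls and floor 4 mm, fixed on the bench; origin at the centre of its underside
- plates: stack of six white plates, 128 mm across, 60 mm tall, loose bystander, not to be disturbed; origin at the centre of its underside
- bowl: small white bowl, 76 mm across, 42 mm tall, loose bystander, not to be disturbed; origin at the centre of its underside
- cup: small white cup, 60 mm across, 50 mm tall, loose bystander, not to be disturbed; origin at the centre of its underside
- brush_pot: glass pot 68 mm across and 100 mm tall with brushes up to about 195 mm, loose bystander, not to be disturbed; origin at the centre of its underside
- vase: white narrow-necked vase, 76 mm across, 150 mm tall, loose bystander, not to be disturbed; origin at the centre of its underside
- slip_bottle: white plastic bottle, 48 mm across, 140 mm tall, loose bystander, not to be disturbed; origin at the centre of its underside
- pitcher: terracotta-brown pitcher, 100 mm across with a handle at its +y side out to 91 mm, 150 mm tall, loose bystander, not to be disturbed; origin at the centre of its underside
Things that resemble listed ones, but are neither listed nor needed, are in the scene too. What is shaped like the spacer1 but pink is not meant. Leave any turquoise or yellow look-alike of the jar1 alone.

How it is judged (in metres and radians):
At the end, for the whole second after the job is handed in: All three lids are home to within 1.5 mm; both spacers lie at rest inside the tray (origin and tab within its walls, underside below 45 mm above the tray's underside) (value of joint each of jar0_lid, jar1_lid, jar2_lid above 0.0105 m and x of spacer0 in the frame of tray between -0.091 and 0.091 m and y of spacer0 in the frame of tray between -0.071 and 0.071 m and x of spacer0_tab in the frame of tray between -0.091 and 0.091 m and y of spacer0_tab in the frame of tray between -0.071 and 0.071 m and z of each of spacer0, spacer1 in the frame of tray below 0.045 m and linear speed of each of spacer0, spacer1 below 0.02 m/s and x of spacer1 in the frame of tray between -0.091 and 0.091 m and y of spacer1 in the frame of tray between -0.071 and 0.071 m and x of spacer1_tab in the frame of tray between -0.091 and 0.091 m and y of spacer1_tab in the frame of tray between -0.071 and 0.071 m); the robot touches nothing.
It fails at once if a pot, plate stack, bottle or other bystander is shifted by more than 30 mm (distance of any of plates, bowl, cup, brush_pot, vase, slip_bottle, pitcher from where it was at the start of the episode above 0.03 m).
It fails at once if a bystander is tipped over (angle between any of plates, bowl, cup, brush_pot, vase, slip_bottle, pitcher's own z axis and vertical above 0.5 rad).
It also fails if it takes over 72 s, if anything falls off the work surface, if the arm or the gripper's body presses on something with over 40 N, if the wrist force passes 120 N, or if a joint passes its speed limit or range.

## Working session

There is one attempt and no reset: what is moved stays moved. The work goes in short steps, each a Python script; the robot and the scene stay as the last script left them, time stands still between calls to the robot, and variables do not carry over. Pictures are saved under pics/ and viewed, at most 10 in all, crops included, and the job is handed in when it is done.

```bash
mkdir -p pics; cat > h.py <<'E'
import numpy as np, cv2
from workcell import env
def save(n,img): cv2.imwrite('pics/'+n,cv2.cvtColor(img,cv2.COLOR_RGB2BGR))
def cloud(name,d):
    c=env.calibration(name); v,u=np.mgrid[0:480,0:640]
    p=np.stack([(u-c['cx'])/c['fx']*d,-(v-c['cy'])/c['fy']*d,-d],-1)
    T=np.linalg.inv(c['extrinsics'])
    return p@T[:3,:3].T+T[:3,3]
def ray(name,u,v,z):
    c=env.calibration(name);T=np.linalg.inv(c['extrinsics'])
    r=T[:3,:3]@np.array([(u-c['cx'])/c['fx'],-(v-c['cy'])/c['fy'],-1]);o=T[:3,3]
    return o+r*(z-o[2])/r[2]
E
python3 - <<'E'
from h import *
for n in('scene','top'):
    c=env.calibration(n);print(n,{k:(np.round(v,3).tolist()) for k,v in c.items()})
    im,d=env.snapshot(n);save(n+'.png',im);np.savez(n+'.npz',im=im,d=d)
    print((d>0).mean())
print(env.get_state())
print(env.calibration('wrist'))
E
```

```text
scene {'fx': 540.388, 'fy': 540.388, 'cx': 316.023, 'cy': 239.642, 'extrinsics': [[-0.902, 0.432, -0.013, 0.535], [-0.269, -0.538, 0.799, 0.051], [0.338, 0.724, 0.601, -1.333], [0.0, 0.0, 0.0, 1.0]]}
0.9958854166666666
top {'fx': 448.638, 'fy': 448.638, 'cx': 319.332, 'cy': 236.158, 'extrinsics': [[0.023, -1.0, 0.007, -0.051], [0.981, 0.024, 0.193, -0.566], [-0.193, 0.002, 0.981, -1.083], [0.0, 0.0, 0.0, 1.0]]}
0.9962239583333333
{'time': 0.1, 'joints': array([ 6.24575223e+01,  1.51678926e+01,  9.19749765e+01, -6.01417897e-04,
        7.29772833e+01, -2.11422654e+00]), 'dq': array([ 0.02679469, -0.02102358, -0.17311094,  0.08682219, -0.01932715,
        0.01877951]), 'effort': array([ 7.88622001e-04, -5.16706574e+01, -3.68590701e+01,  9.58192186e-05,
        6.16335965e-03, -5.77483320e-06]), 'ee_pos': array([0.28952547, 0.60900917, 0.23003606]), 'ee_rot': array([-1.79879908e+02, -3.85833333e-03,  1.54571921e+02]), 'contact_force': array([-0.62335724, -0.32571343, -0.44204564]), 'moment': array([ 0.01926051,  0.0059648 , -0.02646867]), 'grasp_force': 0.0, 'width': 0.08540554362056954}
{'fx': 335.34817883450984, 'fy': 335.34817883450984, 'cx': 313.02967392847944, 'cy': 240.5730313284796, 'mount': array([[ 5.91748890e-04,  9.50754903e-01,  3.09943164e-01,
         7.92901899e-02],
       [ 9.99999344e-01, -2.58503216e-04, -1.11625402e-03,
        -7.07299577e-04],
       [-9.81162673e-04,  3.09943621e-01, -9.50754432e-01,
        -1.42081225e-01],
       [ 0.00000000e+00,  0.00000000e+00,  0.00000000e+00,
         1.00000000e+00]])}
```

View pics/scene.png

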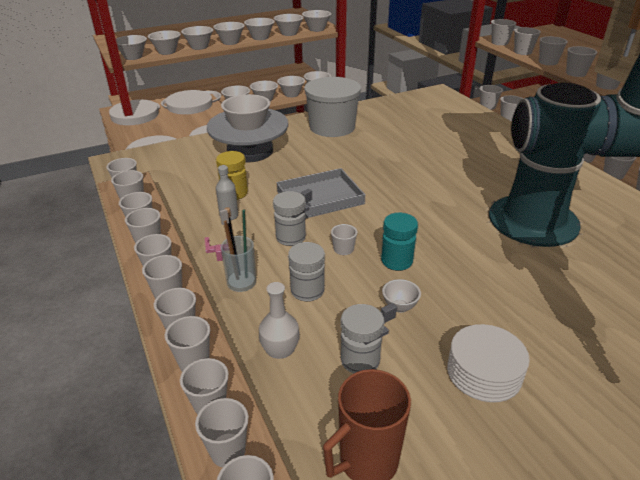

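View pics/top.png

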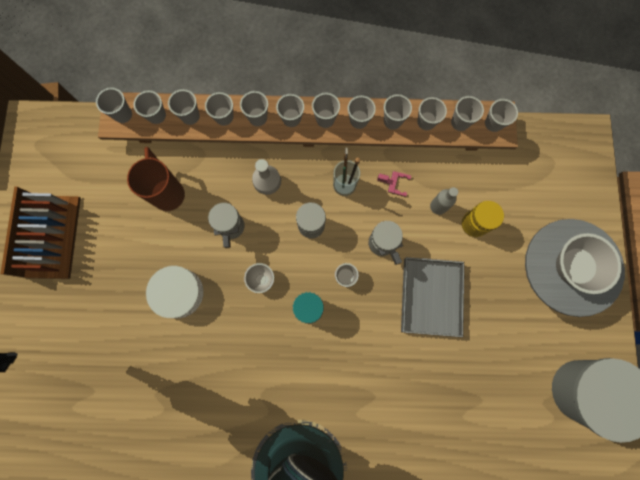

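Candidates:
- **Jars:** the white ones are at top px (224,218), (311,220) and (387,238). The turquoise one at (308,308) and the yellow one at (484,218) are excluded. The white vase (265,178) and slip bottle (445,200) are not jars.
- **Spacers:** grey tabs are at (227,240) and (396,258). The pink one at (396,182) is excluded.
- **Tray:** (434,298).

Next I'll measure these and check a close crop.

```bash
python3 - <<'E'
from h import *
D={n:np.load(n+'.npz') for n in('scene','top')}
P={n:cloud(n,D[n]['d']) for n in D}
p=P['top']
def reg(n,u,v,r,zlo,zhi):
    q=P[n][v-r:v+r,u-r:u+r].reshape(-1,3);return q[(q[:,2]>zlo)&(q[:,2]<zhi)]
for nm,u,v in(('A',224,218),('J2',311,220),('B',387,238)):
    q=reg('top',u,v,24,.085,.125)
    ctr,rad=cv2.minEnclosingCircle(q[:,:2].astype(np.float32))
    z=np.median(p[v-6:v+6,u-6:u+6,2])
    t=q[abs(q[:,2]-z)<.004]; 
    print(nm,'disc mean',t.mean(0).round(4),'bbox',np.ptp(t,axis=0).round(3),'mid',((t.max(0)+t.min(0))/2).round(4),'z',z.round(4),len(t))
for nm,u,v in(('tabA',227,240),('tabB',396,257)):
    q=reg('top',u,v,12,.07,.13); 
    print(nm,[(uu,vv,p[vv,uu].round(3).tolist()) for vv in range(v-8,v+9,3) for uu in (u-3,u,u+3)])
# tray
m=p[250:345,395:475]; w=m[(m[...,2]>.02)&(m[...,2]<.04)]
print('tray',cv2.minAreaRect(w[:,:2].astype(np.float32)*1000), np.ptp(w,axis=0))
# bystanders
for nm,u,v in(('plates',175,292),('bowl',259,278),('cup',347,274),('brush',345,180),('vase',266,178),('slip',445,200),('pitcher',152,178),('teal',308,308),('yellow',484,218),('pink',396,182)):
    q=reg('top',u,v,20,.012,.4); print(nm,np.median(q,axis=0).round(3), q.max(0).round(3),q.min(0).round(3))
im=D['top']['im'];a=np.hstack([cv2.resize(im[190:270,190:260],None,fx=5,fy=5,interpolation=2),cv2.resize(im[205:285,355:425],None,fx=5,fy=5,interpolation=2)])
save('crop.png',a)
E
```

```text
A disc mean [0.5975 0.1981 0.1088] bbox [0.095 0.071 0.008] mid [0.5872 0.1974 0.1088] z 0.1088 660
J2 disc mean [ 0.6058 -0.0148  0.1033] bbox [0.07  0.071 0.008] mid [ 0.6056 -0.0147  0.1034] z 0.1034 630
B disc mean [ 0.5622 -0.202   0.109 ] bbox [0.091 0.072 0.008] mid [ 0.5534 -0.2011  0.1092] z 0.1092 654
tabA [(224, 232, [0.562, 0.194, 0.106]), (227, 232, [0.564, 0.189, 0.094]), (230, 232, [0.566, 0.183, 0.087]), (224, 235, [0.558, 0.198, 0.086]), (227, 235, [0.558, 0.19, 0.087]), (230, 235, [0.564, 0.189, 0.058]), (224, 238, [0.548, 0.194, 0.103]), (227, 238, [0.548, 0.186, 0.104]), (230, 238, [0.563, 0.196, 0.02]), (224, 241, [0.541, 0.194, 0.1]), (227, 241, [0.54, 0.186, 0.103]), (230, 241, [0.559, 0.199, 0.002]), (224, 244, [0.533, 0.192, 0.103]), (227, 244, [0.533, 0.186, 0.101]), (230, 244, [0.537, 0.183, 0.079]), (224, 247, [0.526, 0.193, 0.099]), (227, 247, [0.527, 0.187, 0.093]), (230, 247, [0.53, 0.183, 0.077])]
tabB [(393, 249, [0.53, -0.216, 0.103]), (396, 249, [0.548, -0.242, -0.001]), (399, 249, [0.548, -0.249, 0.002]), (393, 252, [0.526, -0.219, 0.083]), (396, 2
[... 636 characters left out ...]
[0.418 0.316 0.061] [0.472 0.369 0.068] [0.37  0.266 0.017]
bowl [0.463 0.117 0.028] [0.495 0.15  0.047] [0.423 0.076 0.012]
cup [ 0.479 -0.114  0.048] [ 0.501 -0.079  0.056] [ 0.443 -0.137  0.013]
brush [ 0.721 -0.102  0.078] [ 0.753 -0.069  0.192] [ 0.687 -0.136  0.012]
vase [0.707 0.1   0.073] [0.753 0.141 0.155] [0.68  0.068 0.026]
slip [ 0.657 -0.347  0.091] [ 0.69  -0.331  0.145] [ 0.628 -0.418  0.012]
pitcher [0.702 0.397 0.109] [0.762 0.42  0.155] [0.631 0.323 0.012]
teal [ 0.385 -0.015  0.11 ] [0.422 0.02  0.116] [ 0.35  -0.05   0.015]
yellow [ 0.613 -0.44   0.108] [ 0.655 -0.414  0.115] [ 0.583 -0.486  0.013]
pink [ 0.736 -0.211  0.024] [ 0.758 -0.191  0.032] [ 0.696 -0.276  0.012]
```

View pics/crop.png

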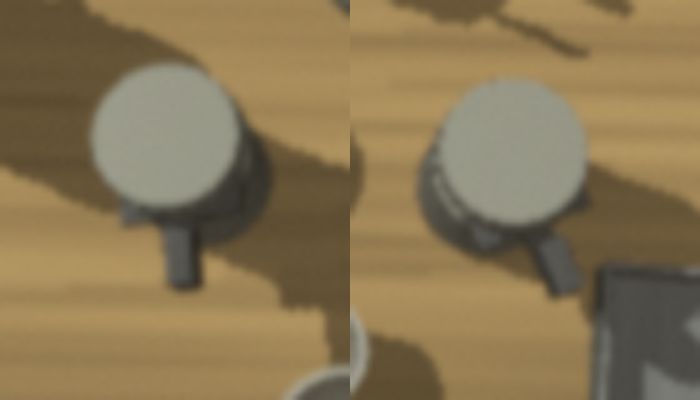

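The crop shows both spacers in grey: tab A at about (182,255) and tab B at about (558,262), each sticking out past a white lid towards the robot. Lid heights of 109, 103 and 109 mm fit the description, and so do the 58 mm and 57 mm tab offsets. I'll refine the tab directions and go for A.

```bash
cat >> h.py <<'E'
J={'A':np.array([.599,.1975]),'B':np.array([.563,-.2015]),'J2':np.array([.6056,-.0147])}
TR=np.array([.4239,-.3305]);TY=-3.1
def tabs():
    f=np.load('top.npz');p=cloud('top',f['d']);o={}
    for k in 'AB':
        q=p.reshape(-1,3);r=q[:,:2]-J[k];n=np.hypot(*r.T)
        s=q[(n>.046)&(n<.08)&(q[:,2]>.097)&(q[:,2]<.108)&(r[:,0]<-.03)]
        (c,wh,a)=cv2.minAreaRect((s[:,:2]*1000).astype(np.float32)); c=np.array(c)/1000
        d=J[k]-c
        o[k]=(c,np.degrees(np.arctan2(d[1],d[0])),np.hypot(*d),wh,a)
    return o
def at(x,y,z,yaw,v=.15,guard=None): return env.move_linear([x,y,z],[180,0,yaw],max_speed=v,guard=guard)
def st(m=''):
    s=env.get_state();print(m,'t',round(s['time'],2),s['ee_pos'].round(4),'yaw',s['ee_rot'].round(1),'F',s['contact_force'].round(1),'w',round(s['width'],4),'g',round(s['grasp_force'],1),'j6',s['joints'][5].round(0))
E
python3 - <<'E'
from h import *
T=tabs(); print(T)
c,psi,n,*_=T['A']
for k in 'AB':
    c2,p2,*_=T[k]
    for z in(.2,.078): print(k,env.inverse_kinematics([*c2,z],[180,0,p2]))
if abs(n-.058)<.004:
    env.goto([*c,.2],[180,0,psi]); st('above')
    s=env.get_state(); im,d=env.snapshot('wrist'); save('wA.png',im)
E
```

```text
{'A': (array([0.53965411, 0.18971532]), np.float64(7.473093137349523), np.float64(0.059854285606236006), (26.694061279296875, 13.067837715148926), 2.6510226726531982), 'B': (array([ 0.50861578, -0.22547792]), np.float64(23.79261145075992), np.float64(0.05943554203126005), (25.880640029907227, 13.636960983276367), 25.842937469482422)}
A [ 1.68742900e+01  5.29515414e+00  1.06761092e+02 -2.54444375e-14
  6.79437542e+01  9.94011969e+01]
A [ 1.68742900e+01  1.22728585e+01  1.12788192e+02 -2.54444375e-14
  5.49389498e+01  9.94011969e+01]
B [-2.64736803e+01  3.58817185e+00  1.08597238e+02 -2.54444375e-14
  6.78145898e+01  3.97337083e+01]
B [-2.64736803e+01  1.07069837e+01  1.14699979e+02 -2.54444375e-14
  5.45930375e+01  3.97337083e+01]
above t 1.88 [0.5396 0.1903 0.2001] yaw [-180.    -0.     7.5] F [-0.5  0.2 -0.4] w 0.0857 g 0.0 j6 99.0
```

View pics/wA.png

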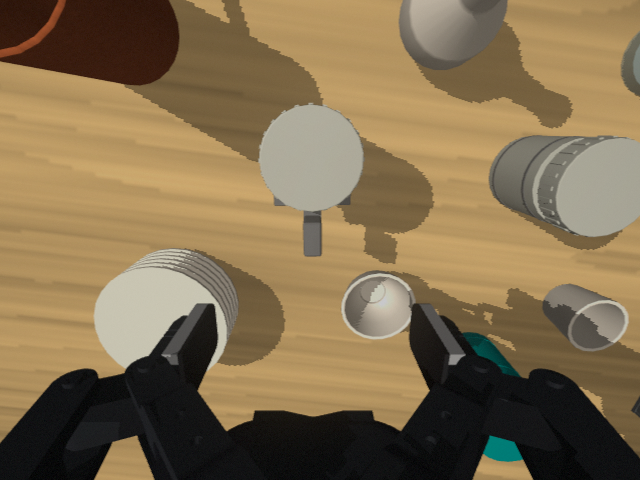

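The wrist view shows tab A at (312,235), straight below its lid (311,158), level with the camera axis and centred between the fingers. I'll grasp and pull.

```bash
cat >> h.py <<'E'
def pull(k):
    c,psi,*_=tabs()[k]; u=np.array([np.cos(np.radians(psi)),np.sin(np.radians(psi))])
    env.gripper_to(.045); g=J[k]-.058*u
    if at(*g,.12,psi,.25): return
    if at(*g,.078,psi,.08,guard=12): st('hit'); return False
    env.gripper_to(0.0); st('grip')
    e=g-.068*u; at(*e,.078,psi,.06); st('pulled'); 
    s=env.get_state(); return s['width']>.008
E
python3 - <<'E'
from h import *
ok=pull('A'); print(ok)
if ok:
    s=env.get_state(); e=s['ee_pos']; at(e[0],e[1],.19,s['ee_rot'][2],.2); st('up')
    im,_=env.snapshot('scene');save('pullA.png',im[100:420,150:550])
E
```

```text
grip t 3.93 [0.5421 0.1902 0.0787] yaw [-1.8e+02 -1.0e-01  7.5e+00] F [-1.1  0.8  2.6] w 0.0125 g 60.0 j6 99.0
pulled t 5.22 [0.4746 0.1812 0.0782] yaw [-180.    -0.     7.5] F [ 0.6 -0.5  0.1] w 0.0124 g 59.8 j6 101.0
True
up t 5.92 [0.474  0.181  0.1891] yaw [1.8e+02 1.0e-01 7.5e+00] F [ 0.3 -0.1 -0.9] w 0.0128 g 59.8 j6 101.0
```

View pics/pullA.png

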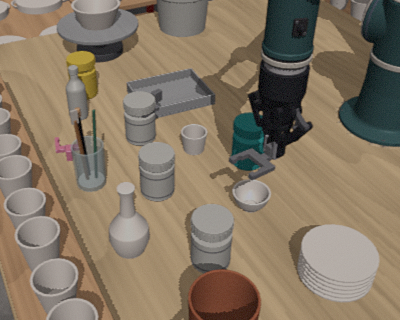

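Spacer A is in the fingers at crop px (252,160), level, with nothing else disturbed. I'll lay it in the far half of the tray, then pull B and lay it in the near half.

```bash
cat >> h.py <<'E'
def place(ty,tx=-.0295):
    a=np.radians(TY);R=np.array([[np.cos(a),-np.sin(a)],[np.sin(a),np.cos(a)]])
    x,y=TR+R@[tx,ty]
    at(x,y,.19,TY,.25); at(x,y,.05,TY,.15)
    h=at(x,y,.004,TY,.04,guard=5); st('down %s'%h)
    env.gripper_to(.026); st('open'); at(x,y,.14,TY,.2)
E
python3 - <<'E'
from h import *
place(-.034); ok=pull('B'); print(ok)
if ok:
    s=env.get_state(); e=s['ee_pos']; at(e[0],e[1],.19,s['ee_rot'][2],.2); place(.034); st('end')
    im,_=env.snapshot('scene');save('s2.png',cv2.resize(im[120:360,180:500],None,fx=2,fy=2))
E
```

```text
down True t 10.34 [ 0.3924 -0.3628  0.0092] yaw [-180.     0.    -3.1] F [-0.4  0.1  3.8] w 0.0129 g 60.6 j6 48.0
open t 10.62 [ 0.3914 -0.3615  0.0081] yaw [-1.799e+02  1.000e-01 -3.100e+00] F [-0.3  0.3 -0.9] w 0.0257 g 0.0 j6 48.0
grip t 13.69 [ 0.5105 -0.2252  0.0788] yaw [ 1.799e+02 -1.000e-01  2.380e+01] F [ 0.4 -0.   1.7] w 0.013 g 60.3 j6 40.0
pulled t 14.97 [ 0.4481 -0.2524  0.0781] yaw [180.   -0.   23.8] F [ 0.4 -0.3 -0.1] w 0.0132 g 60.0 j6 34.0
True
down True t 18.32 [ 0.3959 -0.2946  0.0093] yaw [-1.799e+02  1.000e-01 -3.100e+00] F [-1.8 -0.1  6.1] w 0.013 g 61.1 j6 54.0
open t 18.6 [ 0.395  -0.2939  0.0083] yaw [-1.799e+02  1.000e-01 -3.100e+00] F [0.1 0.3 0.7] w 0.0263 g 0.0 j6 54.0
end t 19.41 [ 0.3955 -0.2943  0.1389] yaw [-1.799e+02  1.000e-01 -3.100e+00] F [-0.8  0.  -0.3] w 0.0259 g 0.0 j6 54.0
```

View pics/s2.png

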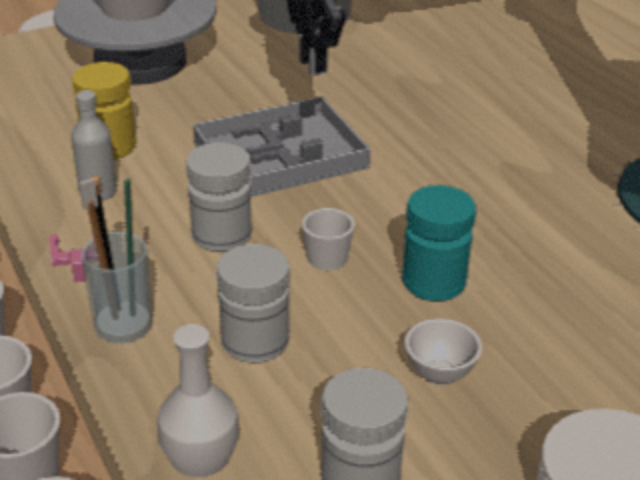

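Both spacers lie flat in the tray, with tabs at crop px (290,125) and (312,150) inside the walls, and the bystanders are where they were. Next I'll press the lids with the fingers closed.

```bash
python3 - <<'E'
from h import *
env.gripper_to(0)
for k,y in(('B',0),('J2',0),('A',7)):
    at(*J[k],.16,y,.25); at(*J[k],.118,y,.15)
    for i in range(2):
        h=at(*J[k],.092,y,.03,guard=30); st(k+' %s'%h)
        if h: break
    at(*J[k],.16,y,.2)
at(.45,.42,.25,7,.25)
im,d=env.snapshot('top');save('end.png',im);p=cloud('top',d)
for k,(u,v) in dict(A=(224,220),J2=(311,221),B=(387,240)).items(): print(k,np.median(p[v-7:v+7,u-7:u+7,2]).round(4))
m=p[262:335,405:462].reshape(-1,3);a=np.radians(TY);q=(m[:,:2]-TR)@np.array([[np.cos(a),-np.sin(a)],[np.sin(a),np.cos(a)]])
i=(abs(q[:,0])<.083)&(abs(q[:,1])<.066);t=i&(m[:,2]>.024);print('tabs',q[t&(q[:,1]>0)].mean(0),q[t&(q[:,1]<0)].mean(0),m[i,2].max())
st()
E
```

```text
B True t 21.97 [ 0.5638 -0.2018  0.097 ] yaw [180.  -0.   0.] F [-0.8  0.5  6.1] w 0.0001 g 2.9 j6 68.0
J2 True t 24.56 [ 0.6059 -0.0146  0.097 ] yaw [180.   0.   0.] F [-0.8  0.2  5.8] w 0.0002 g 2.9 j6 86.0
A False t 27.48 [0.5999 0.1978 0.0968] yaw [-1.8e+02 -1.0e-01  7.0e+00] F [-8.8 -2.6 22.7] w -0.0001 g 11.7 j6 99.0
A False t 27.73 [0.5999 0.1978 0.0968] yaw [-1.8e+02 -1.0e-01  7.0e+00] F [-9.5 -3.7 23.4] w 0.0001 g 11.7 j6 99.0
A 0.0977
J2 0.0976
B 0.0982
tabs [-0.02991465  0.03390548] [-0.03048564 -0.03412671] 0.03831680384991465
 t 29.55 [0.4503 0.4188 0.249 ] yaw [1.799e+02 1.000e-01 6.900e+00] F [-0.2  0.1 -0.4] w 0.0 g 0.0 j6 124.0
```

View pics/end.png

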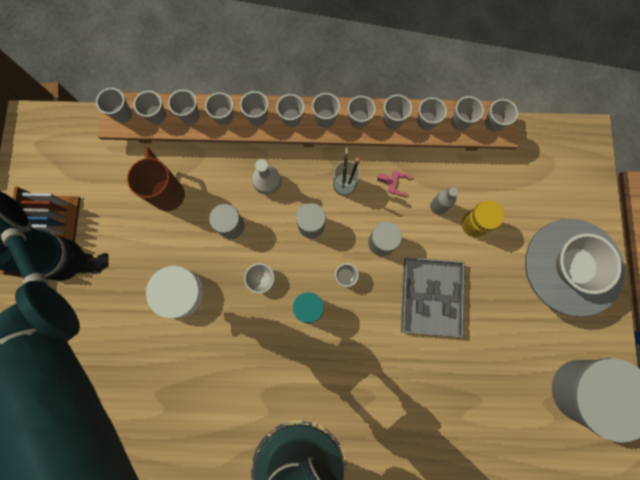

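The top view shows both spacers in the tray (434,298), all three lids down at 97–98 mm, the bystanders in place, and the arm clear of everything.

```bash
python3 -c "
from workcell import env
print(env.close_job())"
```

```text
the job is handed in; nothing more can be done
None
```

I handed in the job at about 30 s of robot time: all three lids measured home at 97–98 mm, both grey spacers lie flat in the tray, and the last top view shows the bystanders where they stood; the hand-in call returned no verdict.

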